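# Clear the warming plate and feed the next soldering tile

## Task

On the jeweller's bench, slide the copper pan along the bench top, never lifting or tipping it, off the dark warming plate until it stands wholly inside the blue ring. Then push the feeder's red slide fully in by its black post, so that it drives the bottom soldering tile out from under the stack onto the middle of the warming plate, and draw the slide fully back so that the rest of the stack drops to the bottom of the feeder. Leave the jar, the steel mandrel and the mallet where they are.

Things in the scene. Friction and masses are not known exactly. Their poses are not given: they have to be found in the camera images.
- pan_centre (a point): Open round copper pan, 120 mm across at its foot, 126 mm at the rim, 50 mm high, wall 4 mm, floor 6 mm thick, empty, about 0.4 to 0.8 kg. It slides freely on the bench, also when pushed on its wall from inside. The point lies on its axis half-way up (25 mm above its underside). z is up; one handle, a 18 mm thick wooden bar 40 to 67 mm above the bench, sticks out along -x to 174 mm from the axis. It starts on the warming plate.
- blue_ring: Blue ring painted flush on the bench with a blue dot in its middle: the pan's resting place. Inner diameter 148 mm, outer 160 mm; origin at its centre on the bench top. An orange ring of the same size nearby is not the place, and the two trade places between runs.
- feeder: Aluminium tile feeder fixed to the bench: an upright frame of corner strips, 124 mm (x) by 94 mm (y), 85 mm high, open at the top, holding a stack of four flat tiles. Origin at the bench top under the middle of the stack. The tiles leave along its +y through a 22 mm high gap; the slide enters from -y. z is up.
- plate_centre (a point): Centre of the dark square warming plate, 140 by 140 mm, flush with the bench, 125 mm from the stack's middle along the feeder's +y. Sides parallel to the feeder's axes.
- slide (a joint): How far the red slide is pushed in along the feeder's +y, in m: 0 fully back (start), 0.133 fully in (stop). It moves with about 2 N plus the drag of the tiles and stays where it is left. Fully in, the tile it has driven out lies centred on the warming plate; the stack rides on the 13 mm high slide and drops when the slide is fully back.
- slide_post (a point): Upright black post on the slide, by which it is moved: 26 mm diameter, its top 77 mm above the bench. The point is on its axis, 60 mm above the bench, 222 mm from the stack's middle along the feeder's -y when the slide is fully back; it moves with the slide. Fully in, it still stands 29 mm clear of the feeder's frame.
- tile1_centre (a point): Bottom tile of the stack at the start, pale ceramic, 110 (x) by 80 (y) by 16 mm (z), about 0.16 kg. Point at its centre.
- tile2_centre (a point): Second tile from the bottom, same size, point at its centre.
- tile3_centre (a point): Third tile from the bottom, same size, point at its centre.
- tile4_centre (a point): Top tile, same size, point at its centre.
- tool_jar: Bystander: glass jar with tools, 72 mm across, 160 mm high in all. Origin at the centre of its underside.
- mandrel: Bystander: upright steel cone on an 80 mm foot, 170 mm high. Origin at the centre of its underside.
- mallet: Bystander: wooden mallet lying flat, about 207 mm long along its x (head at +x, 80 mm wide), 44 mm high. Origin on the bench near its middle.

How it is judged:
By the outcome, as a careful person would: the job done as asked, in the order asked, and still so for the second after the job is handed in, with the robot touching nothing.
It also fails if it takes over 64 s, if anything falls off the work surface, if the arm or the gripper's body presses on something with over 40 N, if the wrist force passes 120 N, or if a joint passes its speed limit or range.

## Robot

A 6-joint arm with a two-finger parallel gripper is mounted at the origin on the work surface. World frame = base frame: x ahead of the robot, y to its left, z up, the work surface at z = 0. Lengths are in m, angles in degrees, forces in N, time in s.
With the tool pointing down it reaches from about 0.4 to 0.925 m from the base axis. Payload 3.4 kg.
Tool frame: the origin (TCP) lies at the very end of the fingers, on their centre line; the grasp point (between the pads) lies 19 mm behind it; z points along the fingers, y is the direction in which the jaws open and shut (so a half turn about z gives the same grasp; the last joint's range is limited). The gripper opens to 85 mm and grips with 20 to 120 N. Pads are 22 mm wide; open, the fingers measure 114 mm over their backs; the gripper's body (76 mm by 85 mm) begins 54 mm behind the grasp point. The pads swing forward as they close: fully open they stand 13 mm farther back than shut.
Start: joints at [-4.211, 17.578, 86.31, -0, 76.112, -4.211], TCP at [0.575, -0, 0.231] pointing down, gripper open.
Joint ranges: [-179.03, 179.03], [-60, 130.46], [8.19, 133.38], [-81.62, 261.62], [5.75, 156.47], [-153.77, 153.77]. Speed limits (degrees/s): [147.25, 147.25, 180, 180, 180, 180].

## Interface

Orientations are given as a 3x3 rotation matrix whose columns are the frame's x, y, z axes.
In Python, from plant import sense, snapshot, sign_off gives the robot as it stands.
- The arm moves only by the tool apply_moves, never from a script. Its argument "targets" is a list of rows, each an object with "offset": the shift along the world's x, y, z in mm, a list of three; "turn": the turn about the world's z in rad; "jaw": the finger opening in mm, from 0 to 85.4. A call has 1 to 5 rows; each row is the pose to reach, as a shift and turn from the pose measured when the call began; what a row does not reach only later rows make up. A row lasts 1/12 s, in which the tool goes at most 41.7 mm and 7.16 degrees, less where a joint would pass 70% of its speed; a pose out of reach is approached as far as the arm can. A call with a gripper value outside its range is refused whole. The fingers move at their own pace and stop on an object; "newtons" is the grip in N (left out, the last holds). Time passes only in rows, so rows that repeat a pose let the fingers close. It gives the time, the measured TCP pose, the force and the opening at its end, in the units of the state.
- sense(): the state, without advancing time (a new reading comes with each control period).
- snapshot(name): name is "scene" or "side" or "wrist"; returns a dict with "img" (400x640x3 uint8, blue, green, red), "mtx" (3x3 intrinsics, pixels), "rvec" (rotation vector, rad) and "tvec" (3), from world to camera coordinates, as OpenCV has them. Camera axes: x right, y down, z forward; pixel columns grow to the right and rows downward; lengths in m; the calibration is good to about 2 mm. A picture is of the moment at which its call begins. There is no depth.
- sign_off(): hands the job in, once; it reports no verdict.
The state is a dict: "t": time; "qpos": joint angles; "joint_velocities": joint speeds; "effort": joint torques, N m; "tool_pos": TCP position; "tool_rot": TCP orientation; "force": force on the tool from outside, world axes, zero at the start; "ft_torque": the same for the moment, N m; "width": finger opening in m.
Only numpy, scipy, OpenCV 4.12 (cv2) and the standard library are available. Lean on these libraries where they do the work, as an engineer would, in place of code of your own. Each camera call takes 0.05 s, during which the arm holds its last target.

## Working session

There is one attempt and no reset: what is moved stays moved. The work goes in short steps, Python scripts to look and compute and a tool call to move; the robot and the scene stay as the last step left them, time stands still between calls to the robot, and variables do not carry over. Pictures are saved under pics/ and viewed, and the job is handed in when it is done.

Besides the shell and the picture viewer there is one more tool, called after "Request:" as name(argument=value, ...) on one line, values as JSON. apply_moves: Moves the arm, as the interface text tells. Its arguments: {"type":"object","properties":{"targets":{"type":"array"},"newtons":{"type":"number"}},"required":["targets"]}

```bash
mkdir -p pics
python3 - <<'E'
from plant import sense,snapshot
import cv2,pickle
s=sense();print(s)
for n in ["scene","side","wrist"]:
    d=snapshot(n);cv2.imwrite(f"pics/{n}0.png",d["img"]);pickle.dump(d,open(f"{n}0.pkl","wb"));print(n,d["tvec"],d["rvec"])
E
```

```text
{'t': 0.0, 'qpos': array([-4.21038934e+00,  1.76212112e+01,  8.63824970e+01, -2.27059231e-03,
        7.61137035e+01, -4.21386896e+00]), 'joint_velocities': array([ 0.06251612, -0.00140233,  0.05678532,  0.01507602,  0.12865572,
       -0.07753506]), 'effort': array([-2.40806599e-03, -4.57556927e+01, -2.51919490e+01, -3.95127336e-04,
        1.32516641e-02, -2.41733758e-06]), 'tool_pos': array([5.74295037e-01, 2.15891206e-05, 2.30400730e-01]), 'tool_rot': array([[-7.01661439e-05,  9.99997903e-01, -2.04651161e-03],
       [ 9.99999991e-01,  7.03956727e-05,  1.12084305e-04],
       [ 1.12228136e-04, -2.04650372e-03, -9.99997900e-01]]), 'force': array([ 0.41139114,  0.90071349, -0.43143247]), 'ft_torque': array([-0.03563289, -0.0655716 , -0.00180334]), 'width': 0.08558454317918339}
scene [ 0.26733626 -0.24258638  1.61037979] [ 1.27403092  2.08257148 -1.0513469 ]
side [-0.54011112  0.03940637  0.8539291 ] [ 2.18989876 -0.00816159  0.03493856]
wrist [-0.57326892 -0.0340887   0.37724276] [-2.86873321e+00 -1.25425327e-03  2.26381849e-03]
```

View pics/scene0.png

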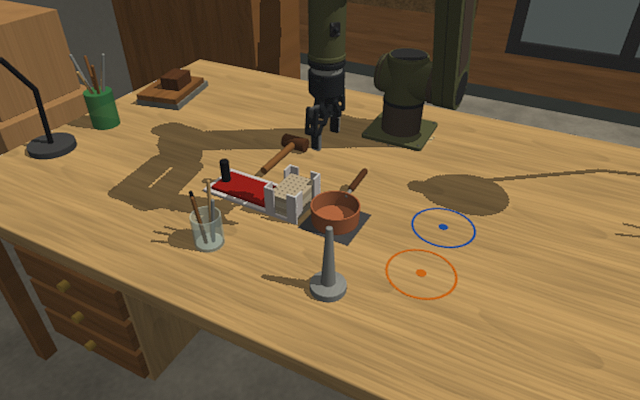

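View pics/side0.png

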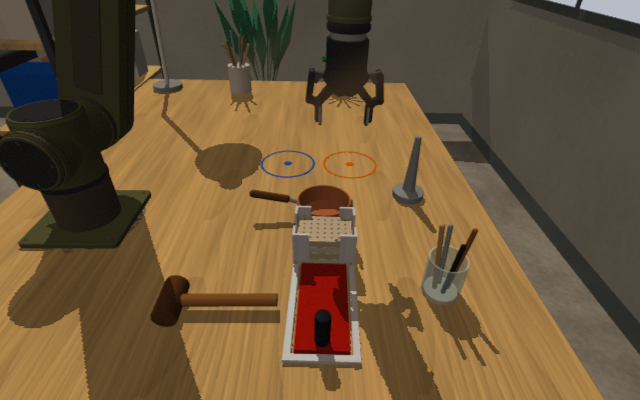

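View pics/wrist0.png

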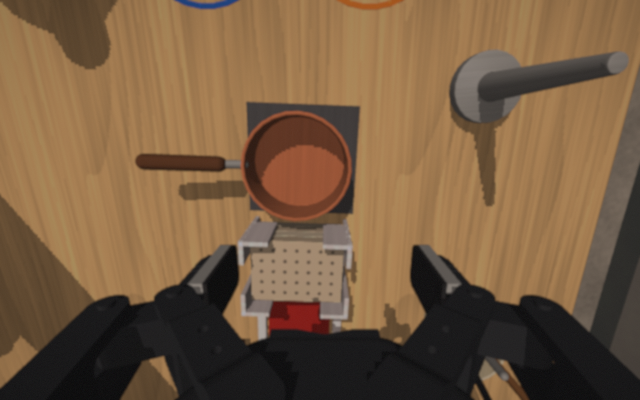

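The scene view shows the blue ring's dot at (443,227), the orange one's at (421,272), the pan at (335,212) and the post at (225,170). The side view has the blue dot at (288,163) and the post at (322,328). The wrist view shows the pan rim at about (297,165) and the mandrel at (487,87). Next I'll measure these.

```bash
cat > h.py <<'E'
import cv2,numpy as np,pickle
def ray(d,uv):
    R=cv2.Rodrigues(np.array(d["rvec"],float))[0];t=np.array(d["tvec"],float).ravel()
    uv=np.atleast_2d(np.array(uv,float))
    x=np.c_[uv,np.ones(len(uv))]@np.linalg.inv(d["mtx"]).T
    return -R.T@t, x@R
def onz(d,uv,z):
    c,v=ray(d,uv);return c+v*((z-c[2])/v[:,2])[:,None]
def proj(d,P):
    return cv2.projectPoints(np.atleast_2d(np.array(P,float)),np.array(d["rvec"],float),np.array(d["tvec"],float),np.array(d["mtx"],float),None)[0][:,0]
def comps(m,amin=20):
    n,l,s,c=cv2.connectedComponentsWithStats(m.astype(np.uint8))
    return [(s[i],c[i].round(1),l==i) for i in range(1,n) if s[i,4]>=amin]
def hsv(d): return cv2.cvtColor(d["img"],cv2.COLOR_BGR2HSV).astype(int)
def circ(P):
    A=np.c_[2*P[:,:2],np.ones(len(P))];s=np.linalg.lstsq(A,(P[:,:2]**2).sum(1),rcond=None)[0]
    return s[:2],np.sqrt(s[2]+s[0]**2+s[1]**2)
E
python3 - <<'E'
from h import *
np.set_printoptions(precision=4,suppress=True)
for n in ["scene","side","wrist"]:
    d=pickle.load(open(n+"0.pkl","rb"));H=hsv(d)
    b=(H[...,0]>105)&(H[...,0]<130)&(H[...,1]>150)&(H[...,2]>80)
    for s,c,m in comps(b,8):
        print(n,"blue",s,c,onz(d,c,0))
        if s[2]>30:
            k=np.argwhere(m)[:,::-1];print(circ(onz(d,k,0)))
    r=((H[...,0]<4)|(H[...,0]>176))&(H[...,1]>220)&(H[...,2]>90)
    for s,c,m in comps(r,80):
        k=max(cv2.findContours(m.astype(np.uint8),0,2)[0],key=cv2.contourArea)
        print(n,"red",s,c,cv2.boxPoints(cv2.minAreaRect(k)).round(0).tolist(), onz(d,cv2.boxPoints(cv2.minAreaRect(k)),.013).tolist())
d=pickle.load(open("wrist0.pkl","rb"));H=hsv(d)
cop=((H[...,0]<12))&(H[...,1]>120)&(H[...,2]>50)
for s,c,m in comps(cop,400):
    print("cop",s,c)
    if s[4]>4000:
        k=max(cv2.findContours(m.astype(np.uint8),0,1)[0],key=cv2.contourArea)[:,0]
        k=cv2.convexHull(k)[:,0];print(circ(onz(d,k,.05)))
# plate dark, corners approx
print("plate corners",onz(d,[[247,102],[359,106],[352,213],[249,212]],0))
print("handle end",onz(d,[[136,161],[245,164]],.0535))
print("mandrel foot",onz(d,[[487,87]],0.01))
E
python3 - <<'E'
import cv2
a=cv2.imread('pics/wrist0.png')[80:360,120:440];cv2.imwrite('pics/wc.png',cv2.resize(a,None,fx=2.1,fy=2.1))
a=cv2.imread('pics/scene0.png')[120:280,150:390];cv2.imwrite('pics/sc.png',cv2.resize(a,None,fx=3.3,fy=3.3))
E
```

```text
scene blue [412 210  31  37  67] [421.3 229.6] [[0.4788 0.2239 0.    ]]
(array([0.4423, 0.2678]), np.float64(0.07657066391429711))
scene blue [445 212  30  36  72] [464.9 233.4] [[ 0.4434  0.3244 -0.    ]]
scene blue [439 225   8   5  31] [442.5 226.6] [[0.4427 0.2679 0.    ]]
side blue [285 162   6   3  14] [287.5 163. ] [[0.4406 0.266  0.    ]]
side red [ 294  276   56   76 2541] [320.1 314.6] [[294.0, 349.0], [296.0, 275.0], [351.0, 276.0], [349.0, 351.0]] [[0.48790265456723747, -0.3489781052226077, 0.013000000000000012], [0.4849580124193543, -0.19069135991707986, 0.013000000000000012], [0.5912277080637821, -0.1946882635819721, 0.013000000000000012], [0.5747633488590468, -0.35219877734232297, 0.013000000000000012]]
wrist blue [178   0  58   8 178] [206.8   3.6] [[0.4411 0.1933 0.    ]]
(array([0.4409, 0.2528]), np.float64(0.06224384422688066))
cop [ 240  111  112  111 9383] [297.1 166.1]
(array([0.5415, 0.0148]), np.float64(0.06246644915660306))
cop [ 136  155   88   15 1064] [179.7 162.2]
cop [ 268  301   62   35 1595] [297.  317.3]
plate corners [[ 0.4789  0.0882  0.    ]
 [ 0.6159  0.0837  0.    ]
 [ 0.611  -0.0545  0.    ]
 [ 0.4715 -0.0532  0.    ]]
handle end [[0.3654 0.0235 0.0535]
 [0.4857 0.0203 0.0535]]
mandrel foot [[0.7642 0.1046 0.01  ]]
```

View pics/wc.png

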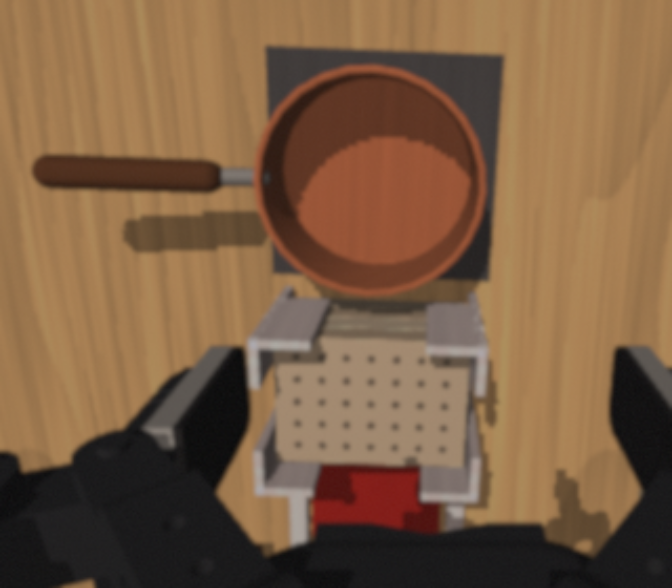

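View pics/sc.png

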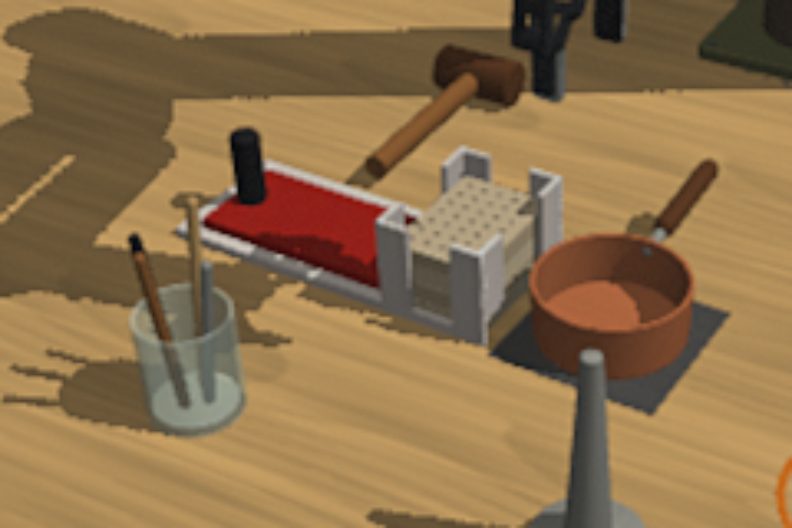

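Every measurement agrees with the given sizes:

| Item | Measured |
|---|---|
| Blue ring | (0.442, 0.267), radius 76.6 mm |
| Pan | (0.5415, 0.015), rim radius 62.5 mm |
| Plate centre | (0.544, 0.016) |
| Feeder +y | (0.043, 0.999) |
| Post (computed) | (0.534, -0.331) |

I'll shut the fingers, lower them into the pan and push its wall from inside.

Request:
apply_moves(targets=[{"offset": [-15, 8, 0], "turn": 0.12, "jaw": 0}, {"offset": [-33, 15, -30], "turn": 0.24, "jaw": 0}, {"offset": [-33, 15, -65], "turn": 0.37, "jaw": 0}, {"offset": [-33, 15, -100], "turn": 0.37, "jaw": 0}, {"offset": [-33, 15, -130], "turn": 0.37, "jaw": 0}], newtons=40)

```text
t: 0.57
tool_pos: [0.5404, 0.0153, 0.099]
tool_rot: [[-0.362, 0.932, -0.002], [0.932, 0.362, -0.0], [0.0, -0.002, -1.0]]
force: [0.3, -0.0, -0.4]
width: 0.0251
```

Request:
apply_moves(targets=[{"offset": [0, 0, 0], "turn": 0, "jaw": 0}, {"offset": [0, 0, 0], "turn": 0, "jaw": 0}])

```text
t: 0.73
tool_pos: [0.5384, 0.0154, 0.0974]
tool_rot: [[-0.363, 0.932, -0.008], [0.932, 0.363, -0.0], [0.003, -0.007, -1.0]]
force: [0.3, -0.1, -0.1]
width: 0.0003
```

Run:
```python
from plant import sense,snapshot
from h import *
s=sense();print(s['tool_pos'],s['width'],s['tool_rot'].round(3),s['force'],s['t'])
d=snapshot("wrist");cv2.imwrite("pics/w1.png",d["img"])
d=snapshot("scene");cv2.imwrite("pics/s1.png",cv2.resize(d["img"][60:280,150:470],None,fx=2.4,fy=2.4))
```

```text
[0.53835985 0.01535757 0.09741994] 0.00033855244830858746 [[-0.363  0.932 -0.008]
 [ 0.932  0.363 -0.   ]
 [ 0.003 -0.007 -1.   ]] [ 0.31771889 -0.08259302 -0.14858245] 0.7333
```

View pics/s1.png

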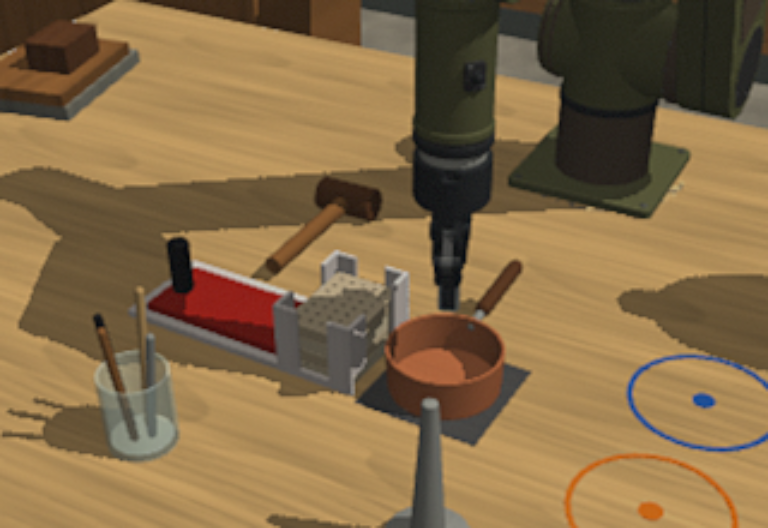

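View pics/w1.png

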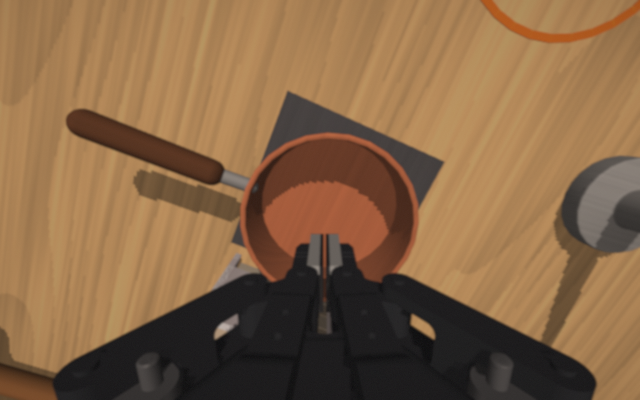

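The wrist view shows the shut fingertips at (325,240), above the middle of the pan. Next I'll lower them and push.

Request:
apply_moves(targets=[{"offset": [2, 0, -30], "turn": 0, "jaw": 0}, {"offset": [2, 0, -55], "turn": 0, "jaw": 0}, {"offset": [2, 0, -74], "turn": 0, "jaw": 0}, {"offset": [2, 0, -80], "turn": 0, "jaw": 0}, {"offset": [2, 0, -80], "turn": 0, "jaw": 0}])

```text
t: 1.25
tool_pos: [0.5441, 0.0151, 0.0206]
tool_rot: [[-0.362, 0.932, 0.0], [0.932, 0.362, -0.001], [-0.001, -0.0, -1.0]]
force: [-0.6, -0.7, -0.1]
width: 0.0001
```

Request:
apply_moves(targets=[{"offset": [-4, 9, 0], "turn": 0, "jaw": 0}, {"offset": [-8, 19, 0], "turn": 0, "jaw": 0}, {"offset": [-11, 28, 0], "turn": 0, "jaw": 0}, {"offset": [-13, 34, 0], "turn": 0, "jaw": 0}, {"offset": [-15, 39, 0], "turn": 0, "jaw": 0}])

```text
t: 1.67
tool_pos: [0.5291, 0.0555, 0.0215]
tool_rot: [[-0.364, 0.932, 0.002], [0.932, 0.364, -0.0], [-0.001, 0.001, -1.0]]
force: [0.4, 0.2, 0.8]
width: -0.0003
```

Request:
apply_moves(targets=[{"offset": [-2, 4, 0], "turn": 0, "jaw": 0}, {"offset": [-3, 8, 0], "turn": 0, "jaw": 0}, {"offset": [-5, 13, 0], "turn": 0, "jaw": 0}, {"offset": [-7, 19, 0], "turn": 0, "jaw": 0}, {"offset": [-10, 25, 0], "turn": 0, "jaw": 0}])

```text
t: 2.08
tool_pos: [0.5201, 0.0805, 0.0219]
tool_rot: [[-0.363, 0.932, 0.004], [0.932, 0.363, -0.001], [-0.002, 0.003, -1.0]]
force: [1.2, -2.9, 2.4]
width: 0.0001
```

Run:
```python
from plant import sense,snapshot
from h import *
s=sense();print(s['tool_pos'],s['force'],s['t'])
d=snapshot("scene");cv2.imwrite("pics/s2.png",cv2.resize(d["img"][60:280,150:470],None,fx=2.4,fy=2.4))
```

```text
[0.52010654 0.08052964 0.02185617] [ 1.2324962  -2.90555968  2.42064541] 2.0833
```

View pics/s2.png

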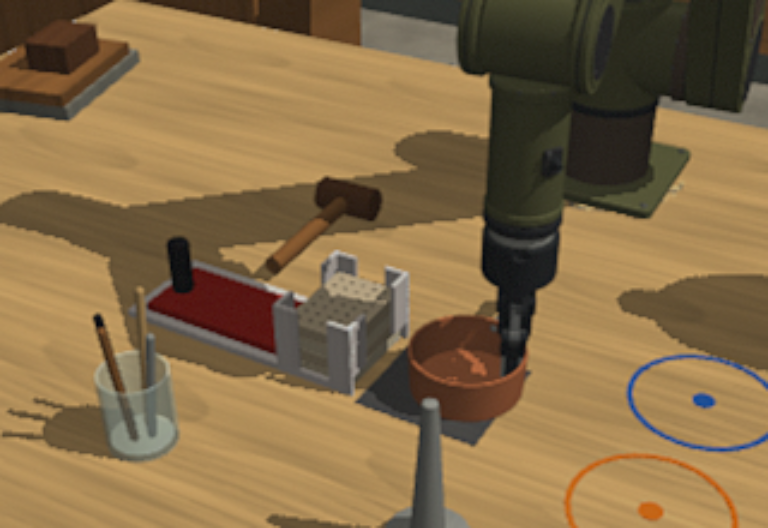

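The pan is sliding with about 3 N on the tool and follows the fingers. I'll carry on.

Request:
apply_moves(targets=[{"offset": [-4, 9, -1], "turn": 0, "jaw": 0}, {"offset": [-8, 19, -1], "turn": 0, "jaw": 0}, {"offset": [-12, 29, -1], "turn": 0, "jaw": 0}, {"offset": [-16, 38, -1], "turn": 0, "jaw": 0}, {"offset": [-20, 48, -1], "turn": 0, "jaw": 0}])

```text
t: 2.55
tool_pos: [0.4986, 0.1303, 0.0208]
tool_rot: [[-0.363, 0.932, 0.002], [0.932, 0.363, -0.0], [-0.001, 0.002, -1.0]]
force: [2.7, -4.2, 3.4]
width: 0.0001
```

Request:
apply_moves(targets=[{"offset": [-4, 9, -1], "turn": 0, "jaw": 0}, {"offset": [-8, 19, -1], "turn": 0, "jaw": 0}, {"offset": [-12, 29, -1], "turn": 0, "jaw": 0}, {"offset": [-16, 38, -1], "turn": 0, "jaw": 0}, {"offset": [-20, 48, -1], "turn": 0, "jaw": 0}])

```text
t: 2.97
tool_pos: [0.4779, 0.1791, 0.0198]
tool_rot: [[-0.364, 0.932, 0.002], [0.932, 0.364, -0.0], [-0.001, 0.002, -1.0]]
force: [1.3, -5.1, 4.7]
width: 0.0005
```

Request:
apply_moves(targets=[{"offset": [-4, 9, -1], "turn": 0, "jaw": 0}, {"offset": [-8, 19, -1], "turn": 0, "jaw": 0}, {"offset": [-12, 29, -1], "turn": 0, "jaw": 0}, {"offset": [-16, 38, -1], "turn": 0, "jaw": 0}, {"offset": [-20, 48, -1], "turn": 0, "jaw": 0}])

```text
t: 3.38
tool_pos: [0.4569, 0.2279, 0.0186]
tool_rot: [[-0.364, 0.932, 0.001], [0.932, 0.364, -0.001], [-0.001, 0.0, -1.0]]
force: [1.4, -3.9, 2.4]
width: 0.0002
```

```bash
cat > pan.py <<'E'
from plant import sense,snapshot
from h import *
import sys
s=sense();print(s['tool_pos'],s['force'],s['t'])
for n in ["scene","side"]:
    d=snapshot(n);cv2.imwrite(f"pics/{n}{sys.argv[1]}.png",cv2.resize(d["img"][100:300,200:520],None,fx=2.4,fy=2.4))
    H=hsv(d);cop=((H[...,0]<13))&(H[...,1]>120)&(H[...,2]>50)
    for c0,c,m in comps(cop,250): print(n,c0,c,onz(d,c,.025).round(4))
E
python3 pan.py 3
```

```text
[0.4569352  0.2278552  0.01859561] [ 1.35291455 -3.91861089  2.40356799] 3.3833
scene [160  67  31  23 266] [177.7  76.3] [[ 0.0181 -0.943   0.025 ]]
scene [212 172  55  35 988] [242.7 188. ] [[ 0.561  -0.2531  0.025 ]]
scene [ 384  194   51   45 1660] [406.  216.8] [[0.4786 0.181  0.025 ]]
side [ 273  151   46   38 1296] [296.5 171. ] [[0.4712 0.1785 0.025 ]]
side [ 293  262   58   93 4172] [322.3 307.7] [[ 0.5337 -0.278   0.025 ]]
```

View pics/scene3.png

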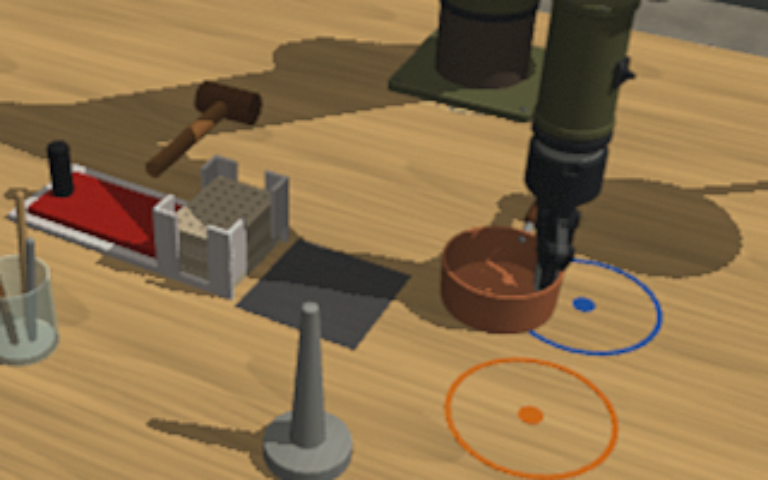

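View pics/side3.png

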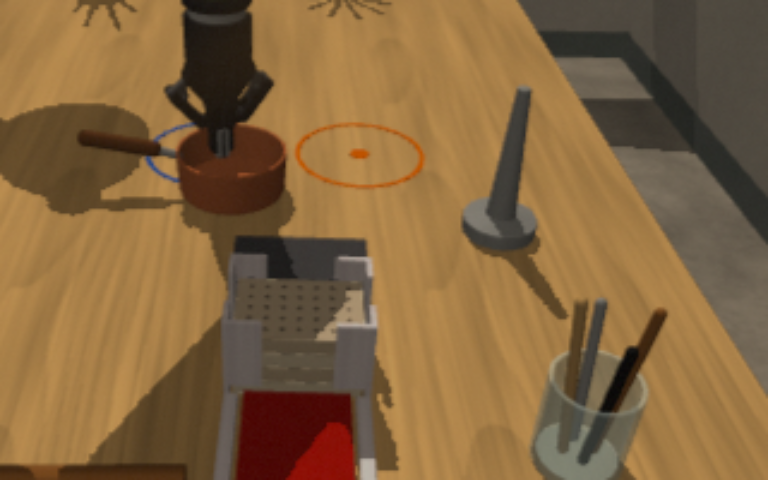

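The pan measures about (0.475, 0.183), and the plate is clear. The blue ring needs roughly (-31, +82) mm more. I'll stop a little short, slowing down, and look.

Request:
apply_moves(targets=[{"offset": [-4, 10, 0], "turn": 0, "jaw": 0}, {"offset": [-8, 20, 0], "turn": 0, "jaw": 0}, {"offset": [-12, 30, 0], "turn": 0, "jaw": 0}, {"offset": [-16, 40, 0], "turn": 0, "jaw": 0}, {"offset": [-20, 49, 0], "turn": 0, "jaw": 0}])

```text
t: 3.9
tool_pos: [0.4357, 0.2789, 0.0183]
tool_rot: [[-0.364, 0.931, -0.001], [0.931, 0.364, 0.0], [0.001, -0.0, -1.0]]
force: [0.9, -2.3, 0.3]
width: 0.0001
```

Request:
apply_moves(targets=[{"offset": [-3, 8, 0], "turn": 0, "jaw": 0}, {"offset": [-6, 14, 0], "turn": 0, "jaw": 0}, {"offset": [-8, 19, 0], "turn": 0, "jaw": 0}, {"offset": [-9, 22, 0], "turn": 0, "jaw": 0}, {"offset": [-10, 24, 0], "turn": 0, "jaw": 0}])

```text
t: 4.32
tool_pos: [0.4255, 0.3032, 0.0182]
tool_rot: [[-0.365, 0.931, -0.001], [0.931, 0.365, 0.0], [0.001, -0.0, -1.0]]
force: [1.5, -2.9, 0.8]
width: -0.0002
```

```bash
python3 pan.py 4
```

```text
[0.42550085 0.30321625 0.01823593] [ 1.50363163 -2.91527898  0.75610062] 4.3167
scene [161  68  30  22 277] [178.   76.4] [[ 0.0184 -0.9412  0.025 ]]
scene [212 172  55  35 989] [242.8 188.1] [[ 0.5613 -0.2526  0.025 ]]
scene [ 417  196   52   45 1688] [439.3 218.1] [[0.4454 0.2565 0.025 ]]
side [ 265  140   43   35 1132] [286.8 158. ] [[0.4403 0.2511 0.025 ]]
side [ 293  262   58   93 4174] [322.3 307.6] [[ 0.5337 -0.2778  0.025 ]]
```

View pics/scene4.png

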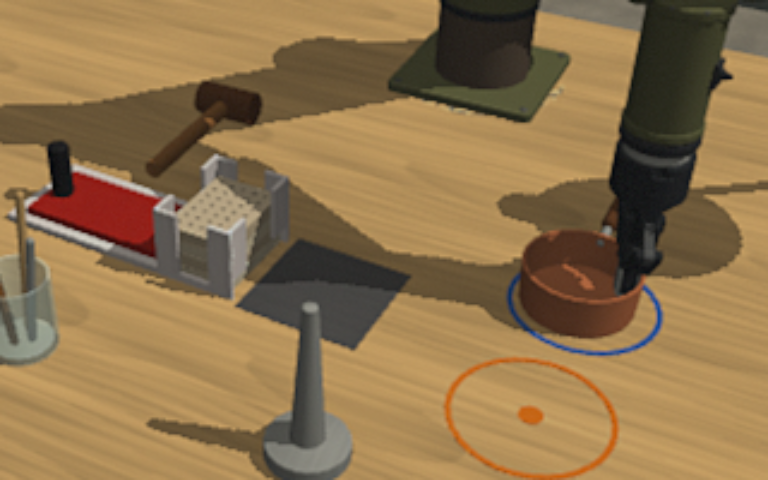

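View pics/side4.png

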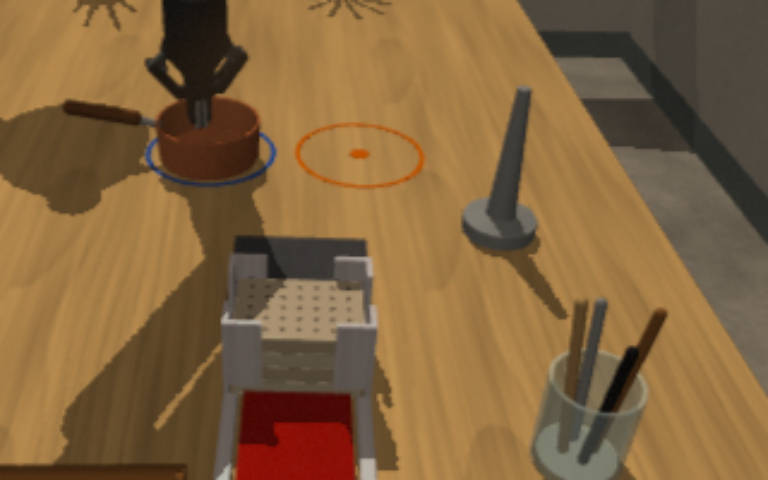

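In both views the pan's foot is inside the blue ring, about 5 mm short in +y. I'll nudge it, back off, and raise the hand.

Request:
apply_moves(targets=[{"offset": [-1, 3, 0], "turn": 0, "jaw": 0}, {"offset": [-1, 5, 0], "turn": 0, "jaw": 0}, {"offset": [-1, 6, 0], "turn": 0, "jaw": 0}])

```text
t: 4.67
tool_pos: [0.4243, 0.3092, 0.0182]
tool_rot: [[-0.364, 0.931, -0.001], [0.931, 0.364, 0.001], [0.001, -0.001, -1.0]]
force: [-0.4, -3.1, 2.3]
width: -0.0
```

Request:
apply_moves(targets=[{"offset": [3, -8, 0], "turn": 0, "jaw": 0}, {"offset": [10, -24, 0], "turn": 0, "jaw": 0}, {"offset": [14, -34, 10], "turn": 0, "jaw": 0}, {"offset": [14, -34, 40], "turn": 0, "jaw": 0}, {"offset": [14, -34, 80], "turn": 0, "jaw": 0}])

```text
t: 5.08
tool_pos: [0.4363, 0.2729, 0.0969]
tool_rot: [[-0.362, 0.932, -0.008], [0.932, 0.362, -0.002], [0.001, -0.008, -1.0]]
force: [-0.1, 1.0, 0.1]
width: 0.0001
```

Request:
apply_moves(targets=[{"offset": [0, 0, 40], "turn": 0, "jaw": 0}, {"offset": [0, -20, 80], "turn": 0, "jaw": 0}, {"offset": [20, -50, 110], "turn": 0, "jaw": 0}, {"offset": [40, -80, 130], "turn": 0, "jaw": 0}, {"offset": [50, -110, 130], "turn": 0, "jaw": 0}])

```text
t: 5.5
tool_pos: [0.4904, 0.1631, 0.2328]
tool_rot: [[-0.363, 0.932, 0.003], [0.932, 0.363, 0.002], [0.0, 0.003, -1.0]]
force: [1.0, -0.4, 0.3]
width: -0.0001
```

```bash
python3 pan.py 5
python3 - <<'E'
from plant import snapshot
from h import *
d=snapshot("wrist");cv2.imwrite("pics/w5.png",d["img"])
b=proj(d,[[.4425,.267,0]]);print(b)
H=hsv(d);cop=((H[...,0]<13))&(H[...,1]>120)&(H[...,2]>50)
for s,c,m in comps(cop,2000):
    k=max(cv2.findContours(m.astype(np.uint8),0,1)[0],key=cv2.contourArea)
    k=cv2.convexHull(k)[:,0];print(s,circ(onz(d,k,.05)))
E
```

```text
[0.49041843 0.16312708 0.23280877] [ 0.97669914 -0.40937729  0.30829368] 5.5
scene [160  68  31  22 278] [177.8  76.7] [[ 0.0213 -0.9398  0.025 ]]
scene [212 172  55  35 989] [242.7 188.2] [[ 0.5618 -0.2526  0.025 ]]
scene [ 419  195   53   46 1900] [444.  217.6] [[0.438  0.2664 0.025 ]]
side [ 264  140   44   34 1209] [286.  156.3] [[0.4373 0.2613 0.025 ]]
side [ 293  262   57   93 4092] [322.2 307.3] [[ 0.5335 -0.2771  0.025 ]]
side [152 276  32  38 548] [168.5 293.7] [[ 0.2621 -0.2474  0.025 ]]
[[320.39475241  75.24884021]]
[  255     0   120   131 11534] (array([0.43683206, 0.26582376]), np.float64(0.06214146478982912))
```

View pics/scene5.png

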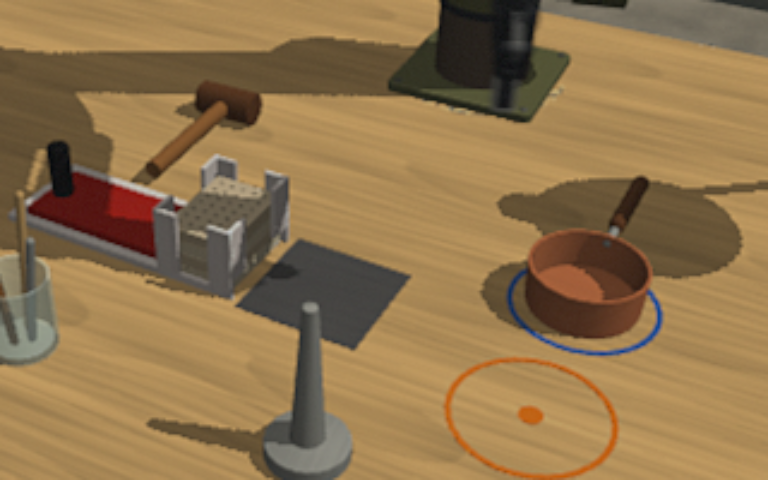

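View pics/w5.png

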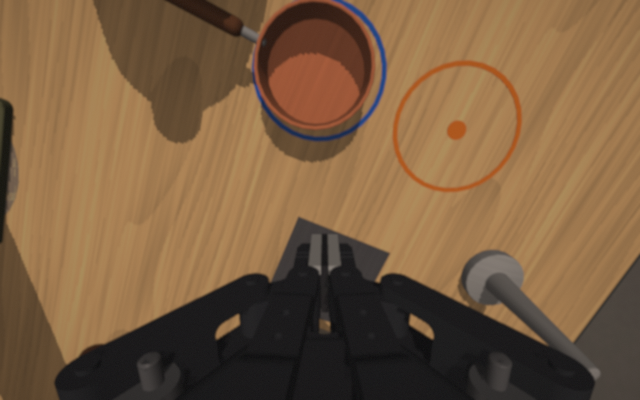

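The pan is at (0.437, 0.266), 5 mm off the ring centre, which leaves about 9 mm of margin. Next I'll measure the post from two views and recheck the plate, now uncovered.

Run:
```python
from plant import sense,snapshot
from h import *
np.set_printoptions(precision=4,suppress=True)
V=[]
for n,box in [("scene",(215,150,235,190)),("side",(308,305,337,350))]:
    d=snapshot(n);V0=cv2.cvtColor(d["img"],cv2.COLOR_BGR2GRAY);x0,y0,x1,y1=box
    m=np.zeros(V0.shape,bool);m[y0:y1,x0:x1]=d["img"][y0:y1,x0:x1].max(2)<45
    for s,c,mm in comps(m,60): print(n,s,c);cc=c
    V.append(ray(d,cc))
    if n=="scene":
        m=np.zeros(V0.shape,bool);m[190:260,290:380]=d["img"][190:260,290:380].max(2)<75
        for s,c,mm in comps(m,300):
            k=max(cv2.findContours(mm.astype(np.uint8),0,2)[0],key=cv2.contourArea)
            q=cv2.approxPolyDP(cv2.convexHull(k),6,True)[:,0];print("plate",s,q.tolist());print(onz(d,q,0))
# two-ray midpoint
(c1,v1),(c2,v2)=V;v1=v1[0];v2=v2[0]
A=np.c_[v1,-v2];s=np.linalg.lstsq(A,c2-c1,rcond=None)[0]
p,q=c1+s[0]*v1,c2+s[1]*v2;print("post",(p+q)/2,np.linalg.norm(p-q))
```

```text
scene [220 159  11  23 192] [224.7 170.1]
plate [ 299  200   72   60 1786] [[370, 215], [327, 259], [299, 227], [325, 200]]
[[ 0.4824  0.0875 -0.    ]
 [ 0.6826  0.0619  0.    ]
 [ 0.6102 -0.0523  0.    ]
 [ 0.4769 -0.0459  0.    ]]
side [314 309  17  38 570] [322.  327.4]
post [ 0.5322 -0.3308  0.0435] 0.0007858570377544808
```

The post is at (0.532, -0.331), with the two rays agreeing to 0.8 mm and matching the feeder geometry. Next I'll move above it, with the jaws turned along the feeder's y and open.

Request:
apply_moves(targets=[{"offset": [4, -40, 5], "turn": 0.12, "jaw": 0}, {"offset": [8, -80, 5], "turn": 0.24, "jaw": 0}, {"offset": [12, -120, 5], "turn": 0.36, "jaw": 0}, {"offset": [16, -160, 5], "turn": 0.48, "jaw": 0}, {"offset": [20, -200, 5], "turn": 0.6, "jaw": 0}])

```text
t: 6.17
tool_pos: [0.5034, -0.0218, 0.2313]
tool_rot: [[-0.803, 0.595, -0.009], [0.595, 0.803, -0.005], [0.004, -0.009, -1.0]]
force: [1.0, -0.6, 0.6]
width: 0.0003
```

Request:
apply_moves(targets=[{"offset": [4, -40, 0], "turn": 0.12, "jaw": 30}, {"offset": [8, -80, 0], "turn": 0.24, "jaw": 50}, {"offset": [12, -120, 0], "turn": 0.36, "jaw": 70}, {"offset": [16, -160, 0], "turn": 0.48, "jaw": 70}, {"offset": [20, -200, 0], "turn": 0.56, "jaw": 70}])

```text
t: 6.58
tool_pos: [0.5224, -0.2146, 0.2304]
tool_rot: [[-0.998, 0.069, -0.006], [0.07, 0.998, -0.006], [0.006, -0.007, -1.0]]
force: [1.0, 0.3, -0.5]
width: 0.0605
```

Run:
```python
from plant import sense
import numpy as np
s=sense();R=s['tool_rot'];print(s['tool_pos'],s['width'],np.degrees(np.arctan2(R[1,1],R[0,1])),s['qpos'].round(1))
print((np.array([.532,-.331,.05])-s['tool_pos'])*1e3)
```

```text
[ 0.52242986 -0.21458899  0.23044011] 0.06051013775431684 86.01505743068057 [ -26.3   16.9   87.5   -0.5   75.8 -112.2]
[   9.57013969 -116.41100628 -180.44011467]
```

Request:
apply_moves(targets=[{"offset": [3, -38, 0], "turn": 0.02, "jaw": 75}, {"offset": [6, -76, 0], "turn": 0.04, "jaw": 75}, {"offset": [10, -110, 0], "turn": 0.04, "jaw": 75}, {"offset": [10, -116, -35], "turn": 0.04, "jaw": 75}, {"offset": [10, -116, -70], "turn": 0.04, "jaw": 75}])

```text
t: 7.0
tool_pos: [0.535, -0.3334, 0.1611]
tool_rot: [[-1.0, 0.031, -0.001], [0.031, 0.999, -0.01], [0.0, -0.01, -1.0]]
force: [-0.4, 0.4, -1.1]
width: 0.075
```

Request:
apply_moves(targets=[{"offset": [0, 0, -10], "turn": 0, "jaw": 75}, {"offset": [0, 0, -20], "turn": 0, "jaw": 75}, {"offset": [0, 0, -30], "turn": 0, "jaw": 75}, {"offset": [0, 0, -30], "turn": 0, "jaw": 75}])

```text
t: 7.33
tool_pos: [0.5344, -0.3315, 0.129]
tool_rot: [[-1.0, 0.029, -0.004], [0.029, 1.0, -0.008], [0.003, -0.008, -1.0]]
force: [-0.5, -0.6, -0.1]
width: 0.0748
```

Run:
```python
from plant import sense,snapshot
from h import *
s=sense();R=s['tool_rot'];print(s['tool_pos'],s['width'],np.degrees(np.arctan2(R[1,1],R[0,1])))
print((np.array([.532,-.331,.05])-s['tool_pos'])*1e3)
d=snapshot("side");cv2.imwrite("pics/sd6.png",cv2.resize(d["img"][160:380,160:480],None,fx=2.4,fy=2.4))
d=snapshot("scene");cv2.imwrite("pics/sc6.png",cv2.resize(d["img"][60:280,150:470],None,fx=2.4,fy=2.4))
```

```text
[ 0.53444106 -0.33153926  0.1290224 ] 0.0748097221133047 88.3147629367915
[ -2.4410556    0.53925664 -79.02240312]
```

View pics/sd6.png

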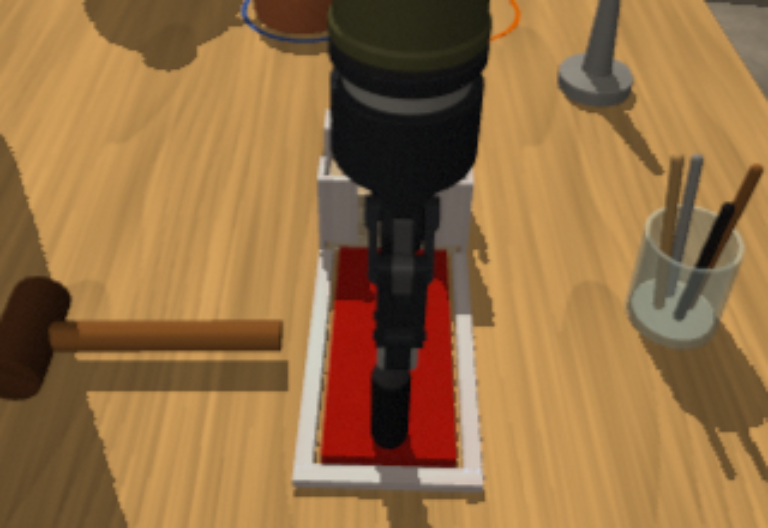

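View pics/sc6.png

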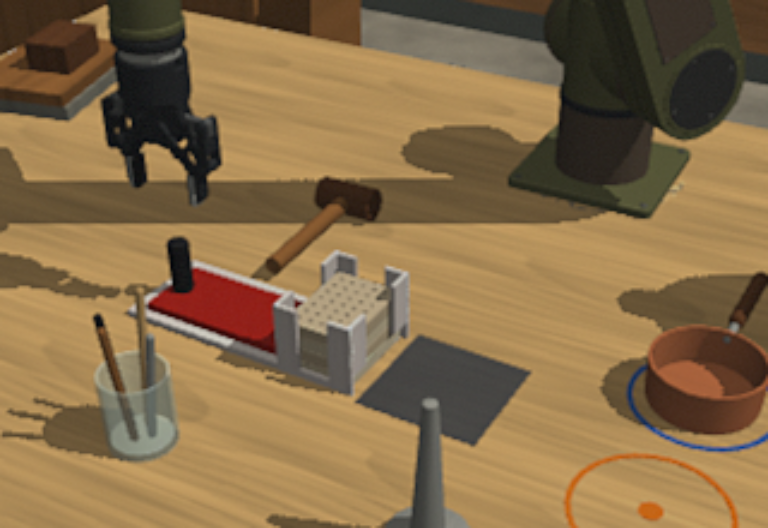

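The fingers straddle the post in both views, at (390,400) in the side crop. With the jaws along y, though, the knuckles could overhang the feeder frame when the slide is fully in. I'll turn the jaws along x and grip sideways instead.

Request:
apply_moves(targets=[{"offset": [-1, 0, 0], "turn": -0.12, "jaw": 75}, {"offset": [-2, 0, 0], "turn": -0.24, "jaw": 75}, {"offset": [-2, 0, 0], "turn": -0.36, "jaw": 75}, {"offset": [-2, 0, 0], "turn": -0.48, "jaw": 75}, {"offset": [-2, 0, 0], "turn": -0.6, "jaw": 75}])

```text
t: 7.85
tool_pos: [0.5346, -0.3329, 0.1334]
tool_rot: [[-0.805, 0.593, -0.003], [0.593, 0.805, -0.01], [-0.003, -0.01, -1.0]]
force: [0.1, 0.1, 0.3]
width: 0.0749
```

Request:
apply_moves(targets=[{"offset": [0, 0, 0], "turn": -0.12, "jaw": 75}, {"offset": [0, 0, 0], "turn": -0.24, "jaw": 75}, {"offset": [0, 0, 0], "turn": -0.36, "jaw": 75}, {"offset": [0, 0, 0], "turn": -0.48, "jaw": 75}, {"offset": [0, 0, 0], "turn": -0.6, "jaw": 75}])

```text
t: 8.27
tool_pos: [0.5357, -0.3332, 0.1354]
tool_rot: [[-0.324, 0.946, -0.006], [0.946, 0.324, -0.008], [-0.006, -0.008, -1.0]]
force: [0.9, -0.7, 0.2]
width: 0.0749
```

Request:
apply_moves(targets=[{"offset": [0, 0, 0], "turn": -0.12, "jaw": 75}, {"offset": [0, 0, 0], "turn": -0.24, "jaw": 75}, {"offset": [0, 0, 0], "turn": -0.37, "jaw": 75}, {"offset": [0, 0, 0], "turn": -0.37, "jaw": 75}])

```text
t: 8.6
tool_pos: [0.5368, -0.3334, 0.1374]
tool_rot: [[0.042, 0.999, -0.005], [0.999, -0.042, -0.008], [-0.008, -0.005, -1.0]]
force: [-0.1, 0.1, -0.4]
width: 0.0748
```

Run:
```python
from plant import sense
import numpy as np
s=sense();R=s['tool_rot'];print(s['tool_pos'],s['width'],np.degrees(np.arctan2(R[1,1],R[0,1])),s['qpos'].round(1))
print((np.array([.532,-.331,.046])-s['tool_pos'])*1e3)
```

```text
[ 0.53684236 -0.33341477  0.13738265] 0.07483651309389935 -2.4324071551712905 [-35.4  26.5  86.2  -0.6  67.2 -32.7]
[ -4.84235571   2.41476977 -91.38265374]
```

Request:
apply_moves(targets=[{"offset": [-5, 2, -20], "turn": 0, "jaw": 75}, {"offset": [-5, 2, -45], "turn": 0, "jaw": 75}, {"offset": [-5, 2, -70], "turn": 0, "jaw": 75}, {"offset": [-5, 2, -86], "turn": 0, "jaw": 75}, {"offset": [-5, 2, -90], "turn": 0, "jaw": 75}])

```text
t: 9.02
tool_pos: [0.5306, -0.3303, 0.0454]
tool_rot: [[0.039, 0.999, -0.008], [0.999, -0.039, -0.006], [-0.006, -0.008, -1.0]]
force: [-1.5, 1.1, -0.1]
width: 0.0745
```

Run:
```python
from plant import sense,snapshot
from h import *
s=sense();print(s['tool_pos'],s['force'])
d=snapshot("side");cv2.imwrite("pics/sd7.png",cv2.resize(d["img"][160:380,160:480],None,fx=2.4,fy=2.4))
```

```text
[ 0.53063244 -0.33028283  0.04543315] [-1.48969166  1.05281524 -0.09986906]
```

View pics/sd7.png

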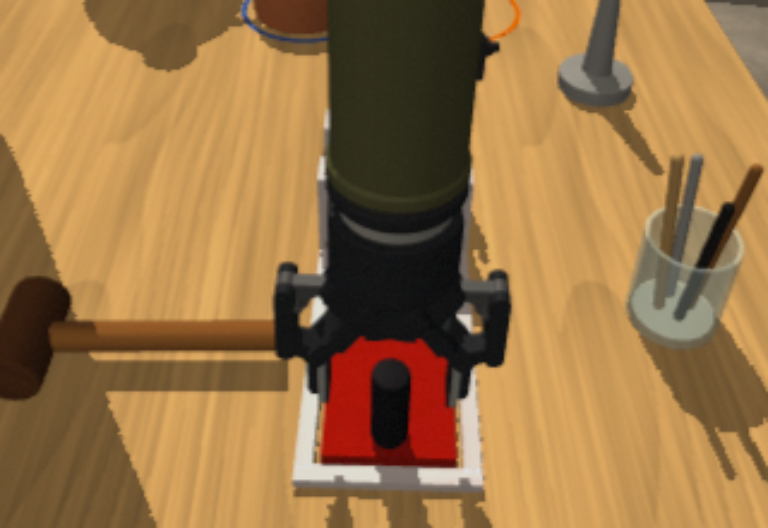

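The post's top at (390,370) is centred between the fingers at (320,385) and (460,385). I'll close on it.

Request:
apply_moves(targets=[{"offset": [0, 0, 0], "turn": 0, "jaw": 30}, {"offset": [0, 0, 0], "turn": 0, "jaw": 30}, {"offset": [0, 0, 0], "turn": 0, "jaw": 15}, {"offset": [0, 0, 0], "turn": 0, "jaw": 15}, {"offset": [0, 0, 0], "turn": 0, "jaw": 15}], newtons=50)

```text
t: 9.48
tool_pos: [0.5323, -0.3312, 0.0476]
tool_rot: [[0.039, 0.999, -0.005], [0.999, -0.039, -0.008], [-0.008, -0.004, -1.0]]
force: [0.3, 0.5, 4.9]
width: 0.0245
```

Request:
apply_moves(targets=[{"offset": [0, 0, 0], "turn": 0, "jaw": 15}, {"offset": [0, 0, 0], "turn": 0, "jaw": 15}, {"offset": [0, 3, 0], "turn": 0, "jaw": 15}, {"offset": [0, 6, 0], "turn": 0, "jaw": 15}, {"offset": [0, 10, 0], "turn": 0, "jaw": 15}])

```text
t: 9.9
tool_pos: [0.5326, -0.322, 0.0477]
tool_rot: [[0.039, 0.999, -0.004], [0.999, -0.039, -0.009], [-0.01, -0.004, -1.0]]
force: [0.2, -5.5, -1.9]
width: 0.0247
```

Gripped with width 24.6 mm, and the slide moves at about 5.5 N. I'll push it in.

Request:
apply_moves(targets=[{"offset": [0, 8, 0], "turn": 0, "jaw": 15}, {"offset": [1, 16, 0], "turn": 0, "jaw": 15}, {"offset": [1, 24, 0], "turn": 0, "jaw": 15}, {"offset": [1, 32, 0], "turn": 0, "jaw": 15}, {"offset": [1, 40, 0], "turn": 0, "jaw": 15}])

```text
t: 10.32
tool_pos: [0.5341, -0.2841, 0.0477]
tool_rot: [[0.039, 0.999, -0.003], [0.999, -0.039, -0.014], [-0.014, -0.002, -1.0]]
force: [0.5, -9.3, -5.1]
width: 0.0247
```

Request:
apply_moves(targets=[{"offset": [0, 8, 0], "turn": 0, "jaw": 15}, {"offset": [1, 16, 0], "turn": 0, "jaw": 15}, {"offset": [1, 24, 0], "turn": 0, "jaw": 15}, {"offset": [1, 32, 0], "turn": 0, "jaw": 15}, {"offset": [1, 40, 0], "turn": 0, "jaw": 15}])

```text
t: 10.73
tool_pos: [0.5355, -0.245, 0.0477]
tool_rot: [[0.039, 0.999, -0.002], [0.999, -0.039, -0.016], [-0.016, -0.001, -1.0]]
force: [2.0, -5.4, -4.3]
width: 0.0245
```

Run:
```python
from plant import sense,snapshot
from h import *
s=sense();print(s['tool_pos'],s['force'],s['width'])
d=snapshot("side");cv2.imwrite("pics/sd8.png",cv2.resize(d["img"][160:380,160:480],None,fx=2.4,fy=2.4))
d=snapshot("scene");cv2.imwrite("pics/sc8.png",cv2.resize(d["img"][60:280,150:470],None,fx=2.4,fy=2.4))
```

```text
[ 0.5354872  -0.24498809  0.04769831] [ 1.96757234 -5.44073864 -4.30125909] 0.024517904065334748
```

View pics/sc8.png

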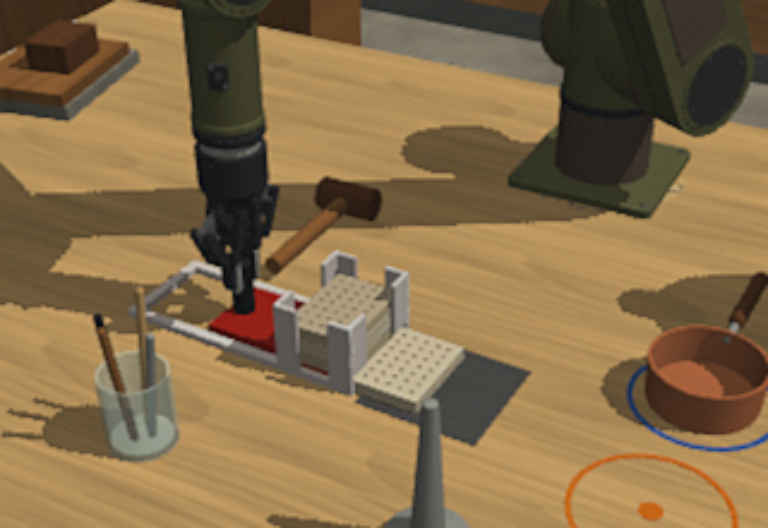

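View pics/sd8.png

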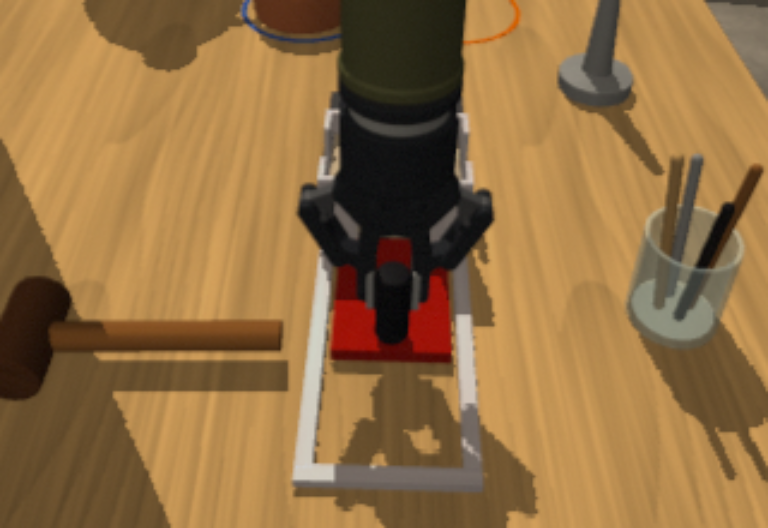

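The tile is coming out straight onto the plate. About 47 mm remains, so I'll slow towards the stop.

Request:
apply_moves(targets=[{"offset": [0, 8, 0], "turn": 0, "jaw": 15}, {"offset": [1, 16, 0], "turn": 0, "jaw": 15}, {"offset": [1, 23, 0], "turn": 0, "jaw": 15}, {"offset": [1, 29, 0], "turn": 0, "jaw": 15}, {"offset": [1, 34, 0], "turn": 0, "jaw": 15}])

```text
t: 11.25
tool_pos: [0.5368, -0.2103, 0.0477]
tool_rot: [[0.038, 0.999, -0.002], [0.999, -0.038, -0.016], [-0.016, -0.001, -1.0]]
force: [2.3, -6.1, -3.6]
width: 0.0244
```

Request:
apply_moves(targets=[{"offset": [0, 3, 0], "turn": 0, "jaw": 15}, {"offset": [0, 6, 0], "turn": 0, "jaw": 15}, {"offset": [0, 9, 0], "turn": 0, "jaw": 15}, {"offset": [0, 11, 0], "turn": 0, "jaw": 15}, {"offset": [0, 13, 0], "turn": 0, "jaw": 15}])

```text
t: 11.67
tool_pos: [0.5372, -0.1987, 0.0477]
tool_rot: [[0.037, 0.999, -0.001], [0.999, -0.037, -0.018], [-0.018, -0.0, -1.0]]
force: [1.3, -7.5, -5.2]
width: 0.0248
```

Request:
apply_moves(targets=[{"offset": [0, 2, 0], "turn": 0, "jaw": 15}, {"offset": [0, 3, 0], "turn": 0, "jaw": 15}, {"offset": [0, 3, 0], "turn": 0, "jaw": 15}])

```text
t: 11.92
tool_pos: [0.5372, -0.1984, 0.0477]
tool_rot: [[0.036, 0.999, -0.001], [0.999, -0.036, -0.022], [-0.022, -0.0, -1.0]]
force: [0.1, -12.1, -3.7]
width: 0.0246
```

Request:
apply_moves(targets=[{"offset": [0, 4, 0], "turn": 0, "jaw": 15}, {"offset": [0, 4, 0], "turn": 0, "jaw": 15}, {"offset": [0, 4, 0], "turn": 0, "jaw": 15}])

```text
t: 12.17
tool_pos: [0.5373, -0.1984, 0.0477]
tool_rot: [[0.035, 0.999, -0.001], [0.999, -0.035, -0.028], [-0.028, -0.0, -1.0]]
force: [-1.8, -16.1, -5.7]
width: 0.0246
```

```bash
cat > tile.py <<'E'
from plant import sense,snapshot
from h import *
import sys
s=sense();print(s['tool_pos'],s['force'],s['width'],s['t'])
for n,(x0,y0,x1,y1) in {"side":(160,120,480,340),"scene":(150,60,470,280)}.items():
    d=snapshot(n);cv2.imwrite(f"pics/{n}{sys.argv[1]}.png",cv2.resize(d["img"][y0:y1,x0:x1],None,fx=2.4,fy=2.4))
E
python3 tile.py 9
```

```text
[ 0.5372699  -0.19841157  0.04771401] [ -1.79698307 -16.06305     -5.69714244] 0.024606529036269368 12.1667
```

View pics/scene9.png

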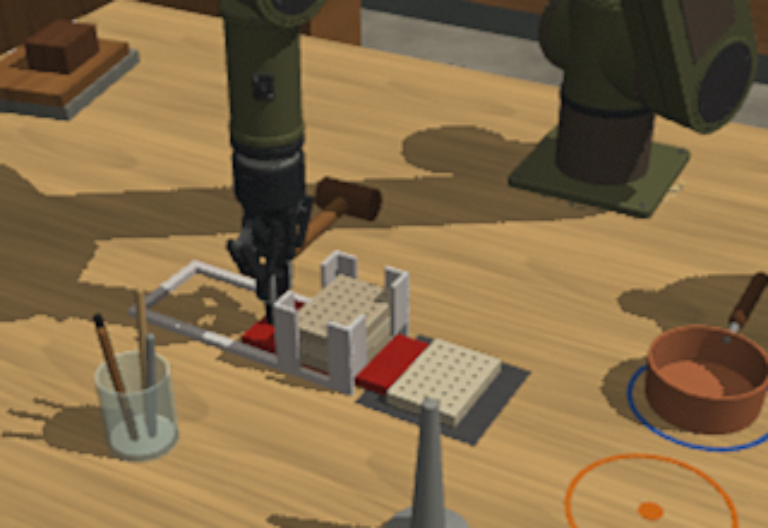

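View pics/side9.png

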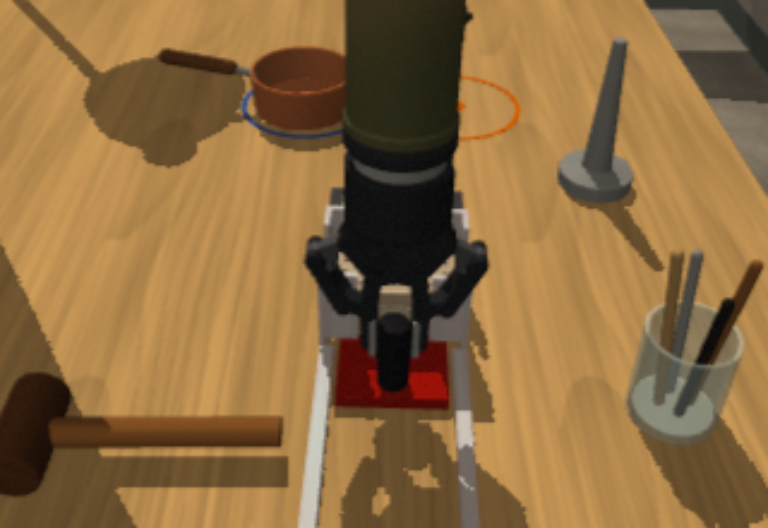

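The slide is against its stop: the position did not change as the force rose to 16 N, and travel was 133 mm. The tile sits centred on the plate. I'll draw the slide back to y ≈ -0.331.

Request:
apply_moves(targets=[{"offset": [0, -6, 0], "turn": 0, "jaw": 15}, {"offset": [0, -13, 0], "turn": 0, "jaw": 15}, {"offset": [-1, -21, 0], "turn": 0, "jaw": 15}, {"offset": [-1, -29, 0], "turn": 0, "jaw": 15}, {"offset": [-1, -37, 0], "turn": 0, "jaw": 15}])

```text
t: 12.68
tool_pos: [0.5359, -0.2337, 0.0476]
tool_rot: [[0.036, 0.999, -0.002], [0.999, -0.036, -0.025], [-0.025, -0.001, -1.0]]
force: [1.8, 4.8, 0.6]
width: 0.0249
```

Request:
apply_moves(targets=[{"offset": [0, -8, 0], "turn": 0, "jaw": 15}, {"offset": [-1, -16, 0], "turn": 0, "jaw": 15}, {"offset": [-1, -24, 0], "turn": 0, "jaw": 15}, {"offset": [-1, -32, 0], "turn": 0, "jaw": 15}, {"offset": [-1, -40, 0], "turn": 0, "jaw": 15}])

```text
t: 13.1
tool_pos: [0.5345, -0.2721, 0.0476]
tool_rot: [[0.036, 0.999, -0.003], [0.999, -0.036, -0.021], [-0.021, -0.002, -1.0]]
force: [0.6, 5.1, 1.8]
width: 0.0248
```

Request:
apply_moves(targets=[{"offset": [0, -8, 0], "turn": 0, "jaw": 15}, {"offset": [-1, -16, 0], "turn": 0, "jaw": 15}, {"offset": [-1, -24, 0], "turn": 0, "jaw": 15}, {"offset": [-1, -32, 0], "turn": 0, "jaw": 15}, {"offset": [-1, -39, 0], "turn": 0, "jaw": 15}])

```text
t: 13.52
tool_pos: [0.533, -0.3096, 0.0476]
tool_rot: [[0.036, 0.999, -0.004], [0.999, -0.036, -0.018], [-0.018, -0.003, -1.0]]
force: [0.5, 3.4, 1.4]
width: 0.0246
```

```bash
python3 tile.py 10
```

```text
[ 0.53304014 -0.30961851  0.04760977] [0.5030537  3.35560014 1.42171813] 0.02457408874798722 13.5167
```

View pics/scene10.png

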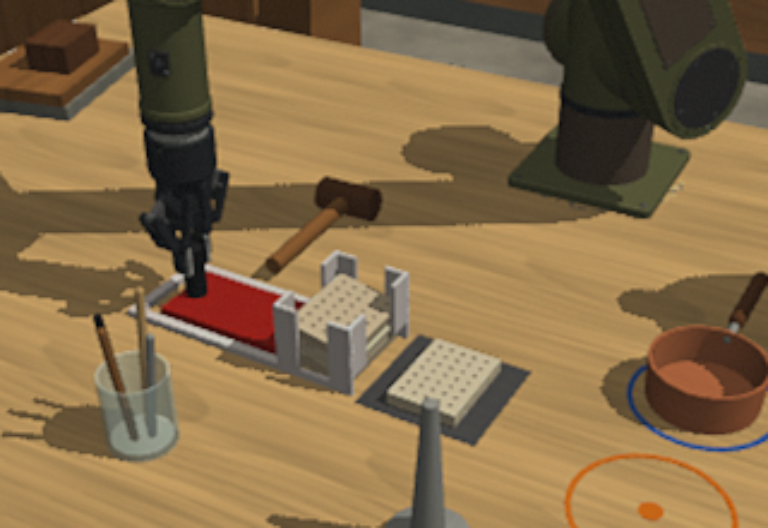

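The tile stayed on the plate and the slide is about 22 mm from fully back. I'll carry on to the rear stop.

Request:
apply_moves(targets=[{"offset": [0, -5, 0], "turn": 0, "jaw": 15}, {"offset": [0, -10, 0], "turn": 0, "jaw": 15}, {"offset": [-1, -15, 0], "turn": 0, "jaw": 15}, {"offset": [-1, -19, 0], "turn": 0, "jaw": 15}, {"offset": [-1, -22, 0], "turn": 0, "jaw": 15}])

```text
t: 14.03
tool_pos: [0.5322, -0.3315, 0.0476]
tool_rot: [[0.038, 0.999, -0.003], [0.999, -0.038, -0.016], [-0.016, -0.003, -1.0]]
force: [4.2, 17.2, 5.1]
width: 0.0244
```

Request:
apply_moves(targets=[{"offset": [0, -3, 0], "turn": 0, "jaw": 15}, {"offset": [0, -5, 0], "turn": 0, "jaw": 15}, {"offset": [0, -5, 0], "turn": 0, "jaw": 15}, {"offset": [0, -5, 0], "turn": 0, "jaw": 15}])

```text
t: 14.37
tool_pos: [0.5322, -0.3314, 0.0476]
tool_rot: [[0.04, 0.999, -0.004], [0.999, -0.04, -0.008], [-0.008, -0.004, -1.0]]
force: [3.9, 15.9, 5.3]
width: 0.0245
```

Request:
apply_moves(targets=[{"offset": [0, -5, 0], "turn": 0, "jaw": 15}, {"offset": [0, -5, 0], "turn": 0, "jaw": 15}, {"offset": [0, -5, 0], "turn": 0, "jaw": 15}])

```text
t: 14.62
tool_pos: [0.5322, -0.3313, 0.0476]
tool_rot: [[0.04, 0.999, -0.005], [0.999, -0.04, 0.001], [0.0, -0.005, -1.0]]
force: [3.4, 16.6, 6.0]
width: 0.0247
```

```bash
python3 tile.py 11
```

```text
[ 0.5322083  -0.33125773  0.0475897 ] [ 3.37421036 16.60180418  6.00157791] 0.024674977434045293 14.6167
```

View pics/scene11.png

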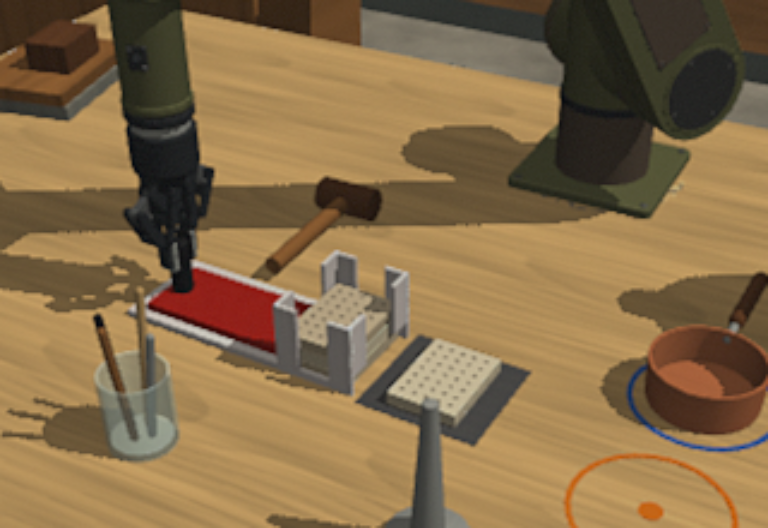

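The slide is at its rear stop at y = -0.331 with 16 N, and the stack has dropped. I'll relax, let go and rise.

Request:
apply_moves(targets=[{"offset": [0, -1, 0], "turn": 0, "jaw": 15}, {"offset": [0, -1, 0], "turn": 0, "jaw": 45}, {"offset": [0, -1, 0], "turn": 0, "jaw": 65}, {"offset": [0, -1, 0], "turn": 0, "jaw": 65}, {"offset": [0, -1, 0], "turn": 0, "jaw": 65}])

```text
t: 15.13
tool_pos: [0.5321, -0.3332, 0.0476]
tool_rot: [[0.041, 0.999, -0.005], [0.999, -0.041, -0.0], [-0.001, -0.005, -1.0]]
force: [0.2, -1.0, -0.4]
width: 0.0653
```

Request:
apply_moves(targets=[{"offset": [0, 0, 10], "turn": 0, "jaw": 65}, {"offset": [0, 0, 30], "turn": 0, "jaw": 65}, {"offset": [0, 0, 60], "turn": 0, "jaw": 65}, {"offset": [0, 0, 100], "turn": 0, "jaw": 65}, {"offset": [0, 0, 140], "turn": 0, "jaw": 65}])

```text
t: 15.55
tool_pos: [0.5311, -0.3332, 0.1889]
tool_rot: [[0.041, 0.999, -0.007], [0.999, -0.041, 0.001], [0.0, -0.007, -1.0]]
force: [1.6, -0.4, 0.3]
width: 0.0649
```

Request:
apply_moves(targets=[{"offset": [0, 30, 30], "turn": 0, "jaw": 65}, {"offset": [0, 70, 60], "turn": 0, "jaw": 65}, {"offset": [0, 110, 90], "turn": 0, "jaw": 65}, {"offset": [0, 150, 90], "turn": 0, "jaw": 65}, {"offset": [0, 180, 90], "turn": 0, "jaw": 65}])

```text
t: 15.97
tool_pos: [0.5323, -0.1554, 0.2828]
tool_rot: [[0.043, 0.999, -0.0], [0.999, -0.043, -0.002], [-0.002, 0.0, -1.0]]
force: [1.2, 0.4, -0.2]
width: 0.0648
```

Request:
apply_moves(targets=[{"offset": [0, 30, 0], "turn": 0, "jaw": 65}, {"offset": [0, 60, 0], "turn": 0, "jaw": 65}, {"offset": [0, 80, 0], "turn": 0, "jaw": 65}, {"offset": [0, 80, 0], "turn": 0, "jaw": 65}, {"offset": [0, 80, 0], "turn": 0, "jaw": 65}])

```text
t: 16.38
tool_pos: [0.5322, -0.0748, 0.2837]
tool_rot: [[0.041, 0.999, 0.001], [0.999, -0.041, -0.003], [-0.003, 0.001, -1.0]]
force: [1.1, -0.2, -0.7]
width: 0.065
```

```bash
python3 tile.py 12
python3 - <<'E'
from plant import snapshot
from h import *
np.set_printoptions(precision=4,suppress=True)
d=snapshot("wrist");cv2.imwrite("pics/w12.png",d["img"])
H=hsv(d);cop=((H[...,0]<13))&(H[...,1]>120)&(H[...,2]>50)
for s,c,m in comps(cop,2000):
    k=max(cv2.findContours(m.astype(np.uint8),0,1)[0],key=cv2.contourArea)
    k=cv2.convexHull(k)[:,0];print(s,circ(onz(d,k,.05)))
b=(H[...,0]>105)&(H[...,0]<130)&(H[...,1]>150)&(H[...,2]>60)
P=np.argwhere(b)[:,::-1]
if len(P)>50: print("ring",circ(onz(d,P,0)))
V=[]
for n,box in [("scene",(215,150,235,190)),("side",(308,305,337,350))]:
    d=snapshot(n);x0,y0,x1,y1=box
    m=np.zeros(d["img"].shape[:2],bool);m[y0:y1,x0:x1]=d["img"][y0:y1,x0:x1].max(2)<45
    for s,c,mm in comps(m,60): print("post",n,s,c)
E
```

```text
[ 0.53219408 -0.074822    0.28370932] [ 1.0553016  -0.21465163 -0.71351959] 0.06498622082288148 16.3833
[ 301  225   60  101 5356] (array([ 0.5385, -0.2382]), np.float64(0.07741667662028102))
post scene [220 159  10  23 178] [224.7 170.3]
post side [315 310  16  37 531] [322.3 327.8]
```

View pics/scene12.png

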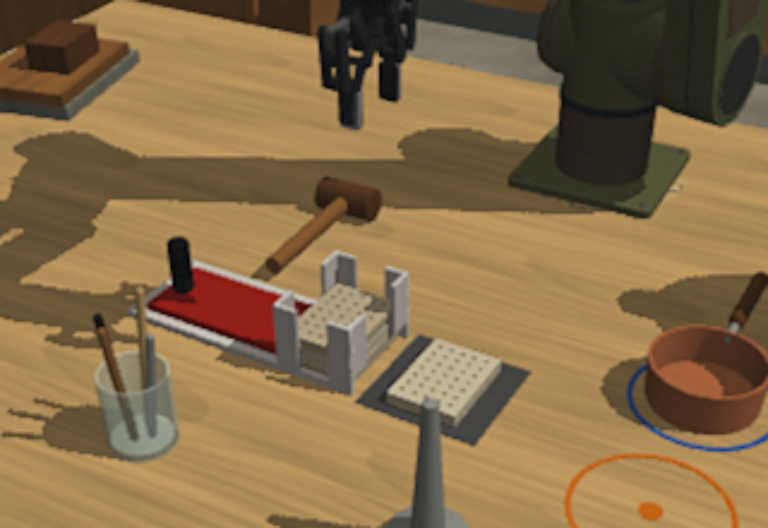

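View pics/side12.png

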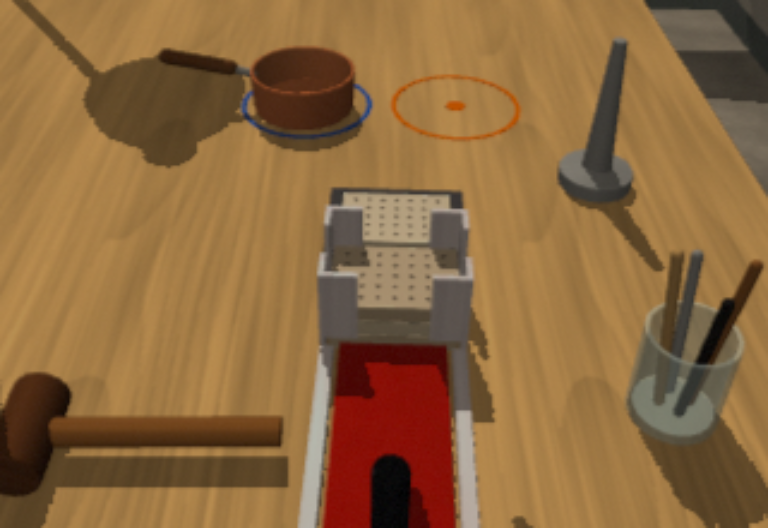

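View pics/w12.png

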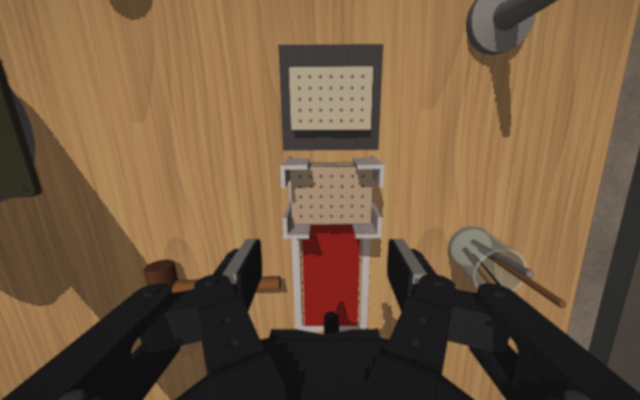

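The wrist view shows the tile at (331,98) centred on the plate at (331,97), and the lowered stack in the frame. The post is back at its starting pixels, the pan is inside the blue ring, and the bystanders haven't moved. Handing in.

```bash
python3 -c "
from plant import sign_off,sense
print(sign_off(),sense()['t'])"
```

```text
the job is handed in; nothing more can be done
the job is handed in; nothing more can be done
```

The job is done and handed in, with the robot's clock at about 16.5 s of the 64 s allowed and the gripper clear of everything.

- **Pan:** I slid it along the bench by its inner wall, with about 3–7 N on the tool, until it stood inside the blue ring. It measured about 5 mm from the ring's centre, so about 9 mm of margin remains. That 5 mm is mostly toward -x; I left it because the margin was ample. My final wrist-camera check did not see the pan, so its last check was by eye in the scene and side pictures.
- **Slide in:** I gripped the post and pushed the slide 133 mm to its stop. Its position stayed at y = -0.198 while the force rose to 16 N. The bottom tile lies centred on the warming plate, at pixel (331,98) against the plate's (331,97).
- **Slide back:** I drew it to the rear stop at y = -0.331, again with about 16 N. After release the post was within half a pixel of where it started. The remaining three tiles look dropped to the bottom of the feeder in all three views; I did not measure their height.
- **Bystanders:** The jar, mandrel and mallet look unmoved in the pictures.

The highest force I read was about 18 N, well below the limits, and no checks failed.

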